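File two paint test boards in the drying rack by thickness

TASK

In the giant-head workshop, two painted test boards stand in their peg holders: a thin yellow one and a thick blue one. Slide each, upright, into the slot of the wooden drying rack that matches its thickness, the yellow into the narrow slot and the blue into the wide one, down to the slot's floor and about centred along the slot, and let go.

Things in the scene. Friction and masses are not known exactly. Their poses are not given: they have to be found in the camera images.
- yellow_center (a point): The thin yellow board: flat plate 130 mm long, 110 high, 10 thick, 90 g, upright on its long edge between four pegs (40 mm high, 32 mm either side of its middle) on a dark steel foot 8 mm thick. Point: the board's centre, 55 mm below its top edge; x along its length, y through its thickness, z up. Grasp it across the thickness, 25 to 35 mm below the top edge; lift over 50 mm to clear the pegs.
- blue_center (a point): The thick blue board: flat plate 130 mm long, 110 high, 24 thick, 210 g, upright on its long edge between four pegs (40 mm high, 32 mm either side of its middle) on a dark steel foot 8 mm thick. Point: the board's centre, 55 mm below its top edge; x along its length, y through its thickness, z up. Grasp it across the thickness, 25 to 35 mm below the top edge; lift over 50 mm to clear the pegs.
- slot_narrow (a point): Narrow slot, 14 mm wide, of the plywood rack: three stands side by side, 100 mm apart, order varies; the 20 mm slot holds a pink board (16 thick, 110 high). Point: middle of the slot's floor; x along the slot, y across, z up. Walls straight to 40 mm, then flared 9 mm a side up to the mouth 60 mm above the floor; the middle 60 mm along x is open for fingers.
- slot_wide (a point): Wide slot, 28 mm wide, of the same rack. Point: middle of the slot's floor, at the same height as the other floors; x along the slot, y across (towards the other stands), z up. Walls straight to 40 mm, then flared 9 mm a side up to the mouth 60 mm above the floor; the middle 60 mm along x is open for fingers. A seated board's centre is 55 mm above the point.
Things that resemble listed ones, but are neither listed nor needed, are in the scene too. Of the things shaped like the part that bears blue_center, the blue one is meant. Of the things that look like the part that bears yellow_center, the larger one is meant.

How it is judged:
At the end, for the whole second after the job is handed in: The yellow board stands in the narrow slot and the blue board in the wide slot, each on the slot's floor (centre 55 mm above it, within 10 mm), centred within 25 mm along the slot and 15 mm across it, and upright and parallel to the slot within 0.2 rad (x of yellow_center in the frame of slot_narrow between -0.025 and 0.025 m and y of yellow_center in the frame of slot_narrow between -0.015 and 0.015 m and z of yellow_center in the frame of slot_narrow between 0.045 and 0.065 m and angle between the z axis of yellow_center and the z axis of slot_narrow, either way round below 0.2 rad and angle between the x axis of yellow_center and the x axis of slot_narrow, either way round below 0.2 rad and x of blue_center in the frame of slot_wide between -0.025 and 0.025 m and y of blue_center in the frame of slot_wide between -0.015 and 0.015 m and z of blue_center in the frame of slot_wide between 0.045 and 0.065 m and angle between the z axis of blue_center and the z axis of slot_wide, either way round below 0.2 rad and angle between the x axis of blue_center and the x axis of slot_wide, either way round below 0.2 rad); the robot touches nothing.
It also fails if it takes over 67 s, if anything falls off the work surface, if the arm or the gripper's body presses on something with over 40 N, if the wrist force passes 120 N, or if a joint passes its speed limit or range.

ROBOT

A 6-joint arm with a two-finger parallel gripper is mounted at the origin on the work surface. World frame = base frame: x ahead of the robot, y to its left, z up, the work surface at z = 0. Lengths are in m, angles in rad, forces in N, time in s.
With the tool pointing down it reaches from about 0.35 to 0.85 m from the base axis. Payload 8.1 kg.
Tool frame: the origin (TCP) lies at the centre of the arm's flange, where the gripper is bolted on; the fingertips stand 186 mm ahead of it and the grasp point (between the pads) lies bot.grasp_offset ahead of it (bot.grasp_offset is the distance from the TCP to the grasp point, in m); z points along the fingers, x is the direction in which the jaws open and shut, and the axes are right-handed (so a half turn about z gives the same grasp; the last joint's range is limited). The gripper opens to 93 mm and grips with 3 to 60 N. Pads are 15 mm wide; open, the fingers measure 128 mm over their backs; the gripper's body (75 mm by 188 mm) begins 65 mm behind the grasp point.
Start: joints at [-0.085, 0.13, 1.488, -0, 1.523, -0.085], TCP at [0.6, 0, 0.405] pointing down, gripper open.
Joint ranges: [-2.96, 2.96], [-0.89, 2.26], [0.02, 2.5], [-1.34, 4.48], [0, 2.73], [-2.66, 2.66]. Speed limits (rad/s): [2.39, 2.39, 2.79, 3.14, 3.14, 3.14].

INTERFACE

Orientations are given as a unit quaternion [x, y, z, w].
In Python, from workcell import bot, camera, camera_model, workorder gives the robot as it stands.
- The arm moves only by the tool arm_command, never from a script. Its argument "plan" is a list of rows, each an object with "rot": the turn, a rotation vector about the tool's x, y, z in degrees, a list of three; "offset": the shift along the tool's x, y, z in mm, a list of three; "hand": the closure in counts, from 0 (fully open) to 255 (shut). In form: [{"rot": [rx, ry, rz], "offset": [dx, dy, dz], "hand": hand}, ...]. A call has 1 to 5 rows; each row is the pose to reach, as a shift and turn from the pose commanded when the call began, along the tool's axes at that moment; what a row does not reach only later rows make up. A row lasts 1/10 s, in which the tool goes at most 50 mm and 8.59 degrees, less where a joint would pass 70% of its speed; a pose out of reach is approached as far as the arm can. A call with a gripper value outside its range is refused whole. The fingers move at their own pace and stop on an object; the grip force is fixed at half the most. Time passes only in rows, so rows that repeat a pose let the fingers close. It gives the time, the measured TCP pose, the force and the opening at its end, in the units of the state.
- bot.get_state(): the state, without advancing time (a new reading comes with each control period).
- camera(name): name is "scene" or "side" or "wrist"; returns the picture (400x640x3 uint8, red, green, blue); there is no depth.
- camera_model(name): a dict with "mtx" (3x3 intrinsics, pixels), "R" (3x3) and "t" (3): a world point X has camera coordinates R X + t; the wrist camera has in their place "tool_from_camera" (4x4, takes a point from camera to tool coordinates, whose origin is the TCP and whose axes are the tool frame's). Camera axes: x right, y down, z forward; pixel columns grow to the right and rows downward; lengths in m; the calibration is good to about 2 mm. A picture is of the moment at which its call begins: read the wrist's pose just before it. camera_model takes no time and is no camera call.
- workorder.finish_job(): hands the job in, once; it reports no verdict.
The state is a dict: "time": time; "joint_positions": joint angles; "joint_vel": joint speeds; "joint_torque": joint torques, N m; "ee_pos": TCP position; "ee_rot": TCP orientation; "contact_force": force on the tool from outside, world axes, zero at the start; "wrist_torque": the same for the moment, N m; "grip_width": finger opening in m.
Only numpy, scipy, OpenCV 4.12 (cv2) and the standard library are available. Lean on these libraries where they do the work, as an engineer would, in place of code of your own. Each camera call takes 0.05 s, during which the arm holds its last target. There are 200 camera calls.

## Working session

There is one attempt and no reset: what is moved stays moved. The work goes in short steps, Python scripts to look and compute and a tool call to move; the robot and the scene stay as the last step left them, time stands still between calls to the robot, and variables do not carry over. Pictures are saved under pics/ and viewed, about 8 in all and at most 12, crops included, and the job is handed in when it is done.

Besides the shell and the picture viewer there is one more tool, called after ">>>" as name(argument=value, ...) on one line, values as JSON. arm_command: Moves the arm, as the interface text tells. Its arguments: {"type":"object","properties":{"plan":{"type":"array","items":{"type":"object","properties":{"rot":{"type":"array","items":{"type":"number"}},"offset":{"type":"array","items":{"type":"number"}},"hand":{"type":"number"}}}}},"required":["plan"]}

```bash
mkdir -p pics; ls; python3 - <<'E'
from workcell import bot,camera,camera_model
import cv2,numpy as np
print(bot.get_state(), bot.grasp_offset)
ims=[camera(n) for n in("scene","side","wrist")]
for n,i in zip(("scene","side","wrist"),ims): cv2.imwrite(f"pics/{n}0.png",i[:,:,::-1]); print(n,camera_model(n))
E
```

```text
pics
{'time': 0.0, 'joint_positions': array([-8.53944258e-02,  1.31169623e-01,  1.48929874e+00, -1.50157656e-05,
        1.52300363e+00, -8.54044601e-02]), 'joint_vel': array([ 0.00116963,  0.0007646 , -0.0012456 ,  0.00033675,  0.0007291 ,
        0.00039017]), 'joint_torque': array([-1.61290725e-03, -5.59853125e+01, -4.91755986e+01,  7.67333270e-02,
        3.59135563e-02, -2.97389461e-04]), 'ee_pos': array([5.99764406e-01, 4.29736943e-05, 4.03671395e-01]), 'ee_rot': array([ 9.99999558e-01,  5.38289249e-06, -9.36885053e-04, -7.26781373e-05]), 'contact_force': array([-0.1733486 , -0.11116094, -0.72336502]), 'wrist_torque': array([0.03498019, 0.0242799 , 0.01473839]), 'grip_width': 0.09316044589131062} 0.1673
scene {'mtx': array([[416.3847241 ,   0.        , 323.89061587],
       [  0.        , 416.3847241 , 196.16522792],
       [  0.        ,   0.        ,   1.        ]]), 'R': array([[-0.11217873,  0.99359951,  0.01326456],
       [ 0.55377028,  0.07359405, -0.82941087],
       [-0.82507843, -0.08569674, -0.55848157]]), 't': array([ 0.04745926, -0.2182588 ,  1.41420886])}
side {'m
[... 191 characters left out ...]
479453, -0.00852446],
       [-0.16977931,  0.61784903, -0.76774837],
       [ 0.21623988, -0.73671605, -0.64069476]]), 't': array([0.51447262, 0.12185272, 0.98547932])}
wrist {'mtx': array([[320.75735642,   0.        , 317.66484341],
       [  0.        , 320.75735642, 196.76524763],
       [  0.        ,   0.        ,   1.        ]]), 'tool_from_camera': array([[ 9.99999927e-01, -3.50232428e-04,  1.55617502e-04,
        -2.52759325e-04],
       [ 2.95437356e-04,  9.63113168e-01,  2.69096522e-01,
        -7.40892502e-02],
       [-2.44123593e-04, -2.69096456e-01,  9.63113201e-01,
         1.94219890e-02],
       [ 0.00000000e+00,  0.00000000e+00,  0.00000000e+00,
         1.00000000e+00]])}
```

View pics/scene0.png

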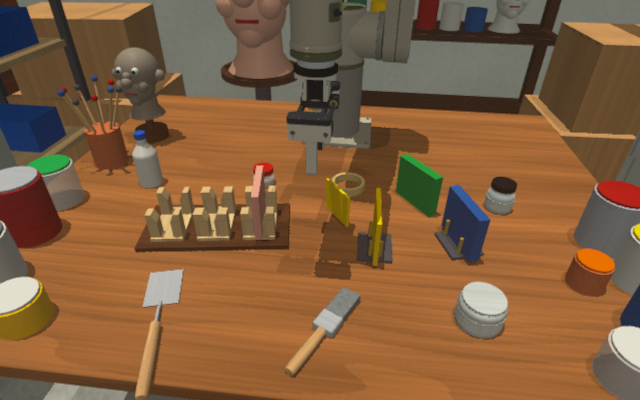

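View pics/side0.png

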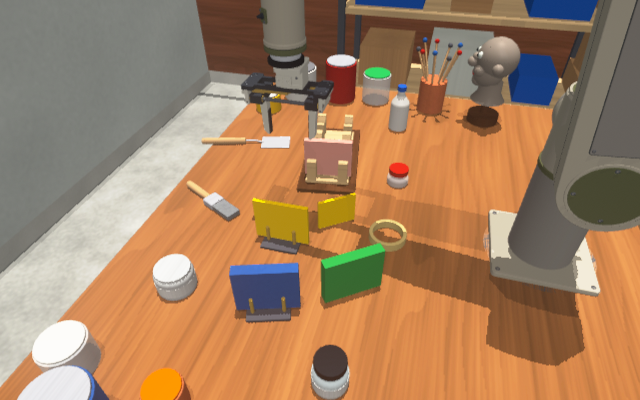

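Seen: candidates for yellow are the big yellow board on a foot at scene (379,228) and a small yellow one at (338,200). For blue there is the blue board at (465,225), with a green one at (417,185). I choose the large yellow on its foot and the blue one. The rack is at (215,225), with pink in the slot at the right (+y) end. Next I fit the poses by silhouette and take one close crop.

```bash
cat > h.py <<'E'
import numpy as np,cv2
from scipy.optimize import minimize
from workcell import bot,camera,camera_model
from scipy.spatial.transform import Rotation as Ro
def cams(names,state=None):
    out=[]
    for n in names:
        m=camera_model(n)
        if n=="wrist":
            s=state; T=np.eye(4);T[:3,:3]=Ro.from_quat(s["ee_rot"]).as_matrix();T[:3,3]=s["ee_pos"]
            W=np.linalg.inv(T@m["tool_from_camera"]); out.append((m["mtx"],W[:3,:3],W[:3,3]))
        else: out.append((m["mtx"],m["R"],m["t"]))
    return out
def proj(c,X):
    p=(np.atleast_2d(X)@c[1].T+c[2])@c[0].T; return p[:,:2]/p[:,2:]
def box(p,th,L=.13,H=.11):   # p=x,y,yaw,zc
    x,y,a,z=p; c,s=np.cos(a),np.sin(a)
    q=np.array([[i*L/2,j*th/2,k*H/2] for i in(-1,1) for j in(-1,1) for k in(-1,1)])
    return q@np.array([[c,s,0],[-s,c,0],[0,0,1]])+[x,y,z]
def mask(im,h0,h1,smin,vmin=40,near=None):
    hsv=cv2.cvtColor(im,cv2.COLOR_RGB2HSV)
    m=cv2.inRange(hsv,(h0,smin,vmin),(h1,255,255))
    n,l,st,ce=cv2.connectedComponentsWithStats(m)
    k=l[near[1],near[0]] if near is not None and l[near[1],near[0]] else 1+np.argmax(st[1:,4])
    return (l==k).astype(np.uint8)
def fit(cs,ms,th,p0,zfree=False):
    z0=p0[3]
    def cost(q):
        p=np.r_[q[:3],q[3] if zfree else z0]; t=0
        for c,m in zip(cs,ms):
            b=np.zeros((400,640),np.uint8)
            h=cv2.convexHull(np.float32(proj(c,box(p,th))))
            big=np.zeros((1600,2560),np.uint8); cv2.fillConvexPoly(big,np.int32(np.round(h*4+1.5)),255)
            b=cv2.resize(big,(640,400),interpolation=cv2.INTER_AREA)/255.
            t+=np.abs(b-m).sum()/max(m.sum(),1)
        return t
    q=np.array(p0[:4] if zfree else p0[:3],float)
    for sc in(.03,.006,.002):
        sim=np.vstack([q]+[q+np.eye(len(q))[i]*sc*(5 if i==2 else 1) for i in range(len(q))])
        r=minimize(cost,q,method="Nelder-Mead",options=dict(initial_simplex=sim,maxiter=200)); q=r.x
    return q,r.fun
E
python3 - <<'E'
from h import *
S=cv2.imread("pics/scene0.png")[:,:,::-1].copy(); D=cv2.imread("pics/side0.png")[:,:,::-1].copy()
cs=cams(["scene","side"])
def ray(c,uv,z):
    C=-c[1].T@c[2]; d=c[1].T@np.linalg.solve(c[0],np.r_[uv,1]); return C+d*(z-C[2])/d[2]
for n,h,uvs,uvd,th,zf in (("yellow",(20,32,150),(377,235),(280,220),.01,False),("blue",(105,130,100),(465,225),(262,285),.024,False),("pink",(0,12,50),(258,200),(325,160),.016,True)):
    hs=[cv2.cvtColor(i,cv2.COLOR_RGB2HSV)[u[1],u[0]] for i,u in((S,uvs),(D,uvd))]
    ms=[mask(S,*h,near=uvs),mask(D,*h,near=uvd)]
    p=ray(cs[0],uvs,.063)
    print(n,hs,[m.sum() for m in ms],p.round(3))
    for y0 in(-.3,.3,): print(fit(cs,ms,th,[p[0],p[1],y0,.063],zf))
a=cv2.resize(S[165:255,130:300],None,fx=4.5,fy=4.5,interpolation=cv2.INTER_CUBIC)
cv2.imwrite("pics/rack.png",a[:,:,::-1])
E
```

```text
yellow [array([ 23, 244, 137], dtype=uint8), array([ 23, 227, 179], dtype=uint8)] [np.uint64(689), np.uint64(1994)] [0.616 0.131 0.063]
(array([0.58544343, 0.12998603, 0.02085079]), np.float64(0.28575783984184544))
(array([0.58593197, 0.13013485, 0.01772477]), np.float64(0.2848106915013517))
blue [array([115,  95,  67], dtype=uint8), array([114, 112, 107], dtype=uint8)] [np.uint64(2524), np.uint64(2657)] [0.558 0.318 0.063]
(array([ 0.54678141,  0.31379362, -0.27112606]), np.float64(1.8332933929401978))
(array([ 0.54788378,  0.31210935, -0.26723843]), np.float64(1.8333723521420409))
pink [array([  8, 113, 108], dtype=uint8), array([  6, 103, 164], dtype=uint8)] [np.uint64(982), np.uint64(2169)] [ 0.523 -0.142  0.063]
(array([ 0.52858189, -0.13986287,  0.1658935 ,  0.06996853]), np.float64(0.7792375598532009))
(array([ 0.52863871, -0.1395928 ,  0.16829462,  0.07025705]), np.float64(0.781069292556611))
```

View pics/rack.png

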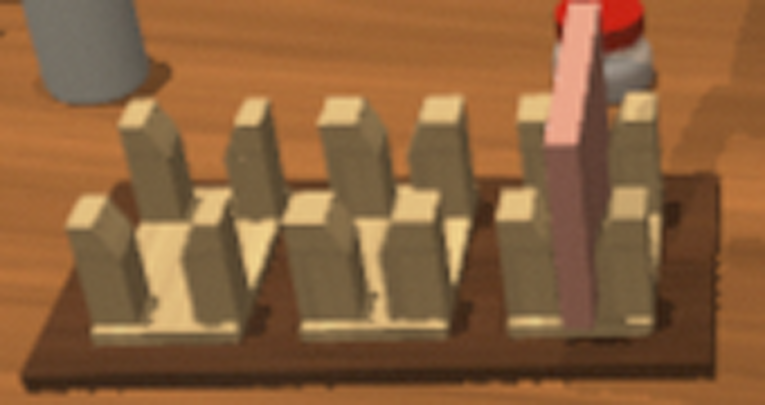

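The crop shows wide stand at left (lowest y, gap ≈45 px), narrow stand in the middle (gap ≈20 px), pink at right. The existing wrist view next.

View pics/wrist0.png

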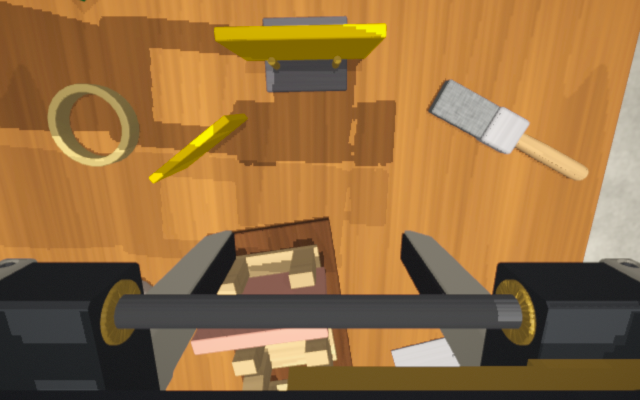

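```bash
python3 - <<'E'
from h import *
S=cv2.imread("pics/scene0.png")[:,:,::-1].copy(); D=cv2.imread("pics/side0.png")[:,:,::-1].copy(); W=cv2.imread("pics/wrist0.png")[:,:,::-1].copy()
st=dict(ee_pos=np.array([.59976,0,.40367]),ee_rot=np.array([1,0,-9.4e-4,-7e-5])); 
cs=cams(["scene","side"])
for i,n,b in((S,"s",(440,180,495,270)),(D,"d",(225,255,305,330))):
    hsv=cv2.cvtColor(i,cv2.COLOR_RGB2HSV)
    m=cv2.inRange(hsv,(108,80,45),(122,255,255)); k=np.zeros_like(m);k[b[1]:b[3],b[0]:b[2]]=1
    m=(m>0)*k; ys,xs=np.nonzero(m); print(n,m.sum(),xs.min(),xs.max(),ys.min(),ys.max())
    if n=="s": ms=[m]
    else: ms.append(m)
for y0 in(-.3,.3): print("blue",fit(cs,ms,.024,[.53,.31,y0,.063]))
# pink restricted
ms=[]
for i,b in((S,(245,160,275,245)),(D,(300,125,360,185))):
    hsv=cv2.cvtColor(i,cv2.COLOR_RGB2HSV); m=((hsv[...,0]<12)|(hsv[...,0]>170))&(hsv[...,1]>60)&(hsv[...,1]<135)
    k=np.zeros(m.shape,np.uint8);k[b[1]:b[3],b[0]:b[2]]=1; ms.append(m*k); print(ms[-1].sum())
for y0 in(-.1,.2): print("pink",fit(cs,ms,.016,[.53,-.14,y0,.075],True))
E
```

```text
s 2043 443 489 186 260
d 2779 229 299 263 308
blue (array([0.54783831, 0.31683106, 0.28359793]), np.float64(0.24116597956638214))
blue (array([0.54811823, 0.31686061, 0.28144513]), np.float64(0.24304252867962417))
763
1335
pink (array([ 0.54378972, -0.13535353,  0.17441663,  0.07457382]), np.float64(0.48907807496430866))
pink (array([ 0.54313005, -0.13539513,  0.17894225,  0.07324256]), np.float64(0.4872464041796494))
```

Wrist view: yellow top edge runs (215,28)–(386,25), parallel to x. The rack edge (235,232)–(330,218) is yawed by about +0.16 rad. I move over the rack for a clean top view.

>>> arm_command(plan=[{"offset":[-15,50,0],"rot":[0,0,0],"hand":0},{"offset":[-30,100,0],"rot":[0,0,0],"hand":0},{"offset":[-45,150,0],"rot":[0,0,0],"hand":0},{"offset":[-60,200,0],"rot":[0,0,0],"hand":0},{"offset":[-60,250,0],"rot":[0,0,0],"hand":0}])

```text
time: 0.65
ee_pos: [0.539, -0.243, 0.4047]
ee_rot: [1.0, 0.0, -0.0, -0.0]
contact_force: [1.4, 0.1, 0.9]
grip_width: 0.0928
```

>>> arm_command(plan=[{"offset":[0,40,0],"rot":[0,0,0],"hand":0},{"offset":[0,60,0],"rot":[0,0,0],"hand":0},{"offset":[0,60,0],"rot":[0,0,0],"hand":0},{"offset":[0,60,0],"rot":[0,0,0],"hand":0},{"offset":[0,60,0],"rot":[0,0,0],"hand":0}])

```text
time: 1.15
ee_pos: [0.5408, -0.3001, 0.4046]
ee_rot: [1.0, 0.001, -0.0, -0.0]
contact_force: [0.4, 0.3, 0.6]
grip_width: 0.0927
```

```bash
python3 - <<'E'
from h import *
s=bot.get_state(); print(s["time"],s["ee_pos"],s["ee_rot"],np.abs(s["joint_vel"]).max())
i=camera("wrist"); cv2.imwrite("pics/rackw.png",i[:,:,::-1]); np.save("rackw.npy",np.r_[s["ee_pos"],s["ee_rot"]])
E
```

```text
1.15 [ 0.54075351 -0.30005596  0.40456001] [ 9.99999663e-01  7.12418120e-04 -1.27688740e-04 -3.86807726e-04] 0.009215125966891398
```

View pics/rackw.png

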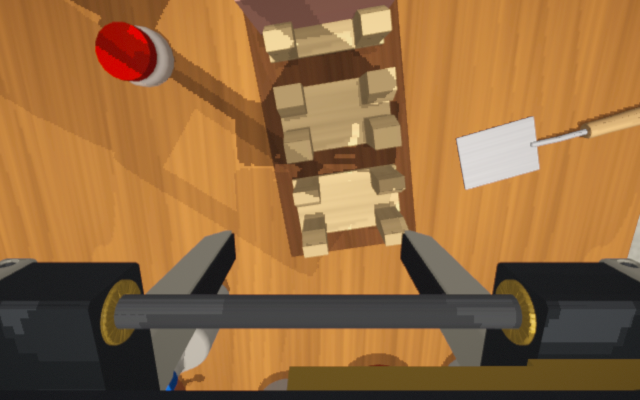

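The wide slot is the lower stand (~(348,200)), the narrow is the middle stand (~(338,115)). Enlarged crop to pick post corners.

```bash
python3 - <<'E'
import cv2
i=cv2.imread("pics/rackw.png")[0:262,230:425]
cv2.imwrite("pics/rackz.png",cv2.resize(i[58:],None,fx=2.9,fy=2.9,interpolation=cv2.INTER_CUBIC))
E
```

```text
(no output)
```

View pics/rackz.png

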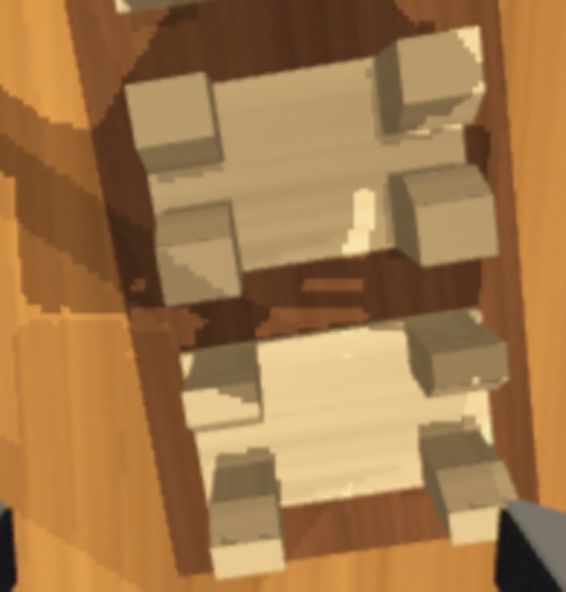

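```bash
cat > rk.py <<'E'
from h import *
from scipy.optimize import least_squares
q=np.load("rackw.npy"); c=cams(["wrist"],dict(ee_pos=q[:3],ee_rot=q[3:]))[0]
# (u,v) crop, stand, sx, sy, kind k=knee t=top b=base
P=[(221,160,'m',-1,1,'k'),(232,200,'m',-1,-1,'k'),(385,139,'m',1,1,'k'),(390,182,'m',1,-1,'k'),(218,140,'m',-1,1,'t'),(240,240,'m',-1,-1,'t'),
(262,415,'w',-1,1,'k'),(420,395,'w',1,1,'k'),(422,425,'w',1,-1,'b'),(273,450,'w',-1,-1,'b'),(283,537,'w',-1,-1,'t'),(452,517,'w',1,-1,'t')]
uv=np.array([[p[0]/2.9+230,p[1]/2.9+58] for p in P])
def X(p,hm,hw):
    x,y,a,f,o=p; r=[]
    for _,_,s,sx,sy,k in P:
        h=hm if s=='m' else hw
        r.append([sx*o,sy*(h+(.009 if k=='t' else 0))+(0 if s=='m' else -.1),f+dict(k=.04,t=.06,b=0)[k]])
    r=np.array(r); R=np.array([[np.cos(a),np.sin(a),0],[-np.sin(a),np.cos(a),0],[0,0,1]])
    return r@R+[x,y,0]
for hm,hw in((.007,.014),(.014,.007)):
    r=least_squares(lambda p:(proj(c,X(p,hm,hw))-uv).ravel(),[.55,-.235,.16,.02,.03],loss="soft_l1")
    print(hm,r.x.round(4),r.cost); print((proj(c,X(r.x,hm,hw))-uv).round(1).tolist())
    x,y,a=r.x[:3]; print("wide",x+.1*np.sin(a),y-.1*np.cos(a),"pink",x-.1*np.sin(a),y+.1*np.cos(a))
E
python3 rk.py
```

```text
0.007 [ 0.5592 -0.2355  0.1655  0.0133  0.0287] 21.184101991589845
[[0.8, 1.9], [-0.6, 2.2], [1.2, -0.6], [1.2, -1.2], [-0.5, -0.5], [-2.3, -0.9], [1.5, 1.6], [-0.0, 0.1], [-3.7, 3.1], [1.0, 1.8], [0.2, -1.7], [-3.6, -3.1]]
wide 0.5756986246035394 -0.334168051072885 pink 0.5427471301026006 -0.1369012292042428
0.014 [ 0.5596 -0.24    0.1718  0.0094  0.0291] 75.81751602766282
[[-0.2, -0.4], [0.8, 13.3], [0.2, -3.3], [2.1, 9.8], [-1.6, -2.9], [-0.7, 10.7], [3.1, 10.6], [1.1, 8.9], [-3.9, 0.0], [0.6, -1.0], [-0.2, -5.2], [-4.0, -7.0]]
wide 0.5767045930333747 -0.33853187279609614 pink 0.5425092375520901 -0.14147686102651796
```

Rack fit is good: narrow slot at (0.559,-0.2355), wide at (0.576,-0.334), yaw 0.166. The implied pink position agrees with the silhouette fit. Now to the yellow board, turned 90°.

>>> arm_command(plan=[{"offset":[4,-43,0],"rot":[0,0,-8],"hand":0},{"offset":[8,-86,0],"rot":[0,0,-16],"hand":0},{"offset":[12,-129,0],"rot":[0,0,-24],"hand":0},{"offset":[16,-172,0],"rot":[0,0,-32],"hand":0},{"offset":[20,-215,0],"rot":[0,0,-40],"hand":0}])

```text
time: 1.7
ee_pos: [0.5601, -0.0834, 0.4051]
ee_rot: [0.938, 0.346, 0.0, 0.0]
contact_force: [0.7, 0.4, 0.1]
grip_width: 0.0929
```

>>> arm_command(plan=[{"offset":[31,-30,0],"rot":[0,0,-8],"hand":0},{"offset":[63,-59,0],"rot":[0,0,-16],"hand":0},{"offset":[94,-89,0],"rot":[0,0,-24],"hand":0},{"offset":[126,-119,0],"rot":[0,0,-32],"hand":0},{"offset":[157,-149,0],"rot":[0,0,-40],"hand":0}])

```text
time: 2.2
ee_pos: [0.5841, 0.1318, 0.4051]
ee_rot: [0.764, 0.646, 0.0, 0.0]
contact_force: [0.9, -0.6, 0.1]
grip_width: 0.0931
```

>>> arm_command(plan=[{"offset":[0,0,0],"rot":[0,0,-8],"hand":0},{"offset":[0,0,0],"rot":[0,0,-11],"hand":0},{"offset":[0,0,0],"rot":[0,0,-11],"hand":0},{"offset":[0,0,0],"rot":[0,0,-11],"hand":0},{"offset":[0,0,0],"rot":[0,0,-11],"hand":0}])

```text
time: 2.7
ee_pos: [0.5846, 0.1287, 0.4049]
ee_rot: [0.701, 0.713, 0.0, 0.0]
contact_force: [0.9, -0.4, -0.5]
grip_width: 0.093
```

```bash
cat > look.py <<'E'
from h import *
import sys
n=sys.argv[1]; s=bot.get_state(); print(s["time"],s["ee_pos"].round(4),s["ee_rot"].round(4),s["joint_positions"].round(2))
i=camera("wrist"); cv2.imwrite(f"pics/{n}.png",i[:,:,::-1]); np.save(n+".npy",np.r_[s["ee_pos"],s["ee_rot"]])
E
python3 look.py yw
```

```text
2.7 [0.5846 0.1287 0.4049] [7.013e-01 7.128e-01 1.000e-04 0.000e+00] [ 0.13  0.13  1.49  0.    1.52 -1.46]
```

View pics/yw.png

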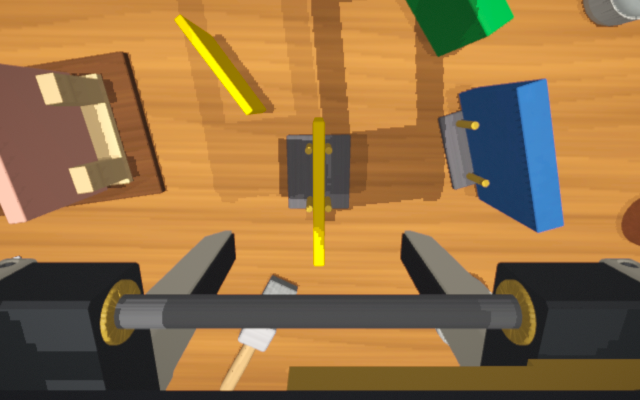

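Yellow stands centred between the fingers (top edge rows 118–265, column ~319). The blue's top corners are at about (517,83),(546,79),(562,225),(538,231).

```bash
cat >> h.py <<'E'
def ray(c,uv,z):
    C=-c[1].T@c[2]; d=c[1].T@np.linalg.solve(c[0],np.r_[uv,1]); return C+d*(z-C[2])/d[2]
def wcam(n):
    q=np.load(n+".npy"); return cams(["wrist"],dict(ee_pos=q[:3],ee_rot=q[3:]))[0]
E
python3 - <<'E'
from h import *
c=wcam("yw"); I=cv2.imread("pics/yw.png")[:,:,::-1].copy()
hsv=cv2.cvtColor(I,cv2.COLOR_RGB2HSV)
m=(cv2.inRange(hsv,(20,150,60),(35,255,255))>0); m[:, :311]=0; m[:,328:]=0; m[:116]=0; m[268:]=0
for r in(122,140,180,200,230,250,262):
    xs=np.nonzero(m[r])[0]; print(r,xs.min(),xs.max())
ys=np.nonzero(m.any(1))[0]; print(ys.min(),ys.max())
a,b=ray(c,(319,118),.118),ray(c,(319,266),.118); print(a,b,np.linalg.norm(b-a),(a+b)/2)
print("fit",fit([c],[m.astype(np.uint8)],.01,[.586,.13,.02,.063]))
m=(cv2.inRange(hsv,(100,100,40),(125,255,255))>0); m[:,:455]=0; m[:70]=0;m[235:]=0;m[:,570:]=0
print("blue",fit([c],[m.astype(np.uint8)],.024,[.54,.315,.0,.063]))
for u in((517,83),(546,79),(562,225),(538,231)): print(ray(c,u,.118))
E
```

```text
122 313 324
140 313 324
180 313 324
200 311 327
230 313 324
250 313 324
262 313 324
117 266
[0.51826373 0.12815452 0.118     ] [0.65087461 0.13041864 0.118     ] 0.13263020366421047 [0.58456917 0.12928658 0.118     ]
fit (array([0.5863396 , 0.12888318, 0.01786939]), np.float64(0.09113232727646033))
blue (array([0.55028691, 0.31608298, 0.35261637]), np.float64(0.06938032000028296))
[0.48897696 0.28376301 0.118     ]
[0.48565013 0.30602314 0.118     ]
[0.6072763  0.34580509 0.118     ]
[0.61330194 0.32559697 0.118     ]
```

>>> arm_command(plan=[{"offset":[0,0,40],"rot":[0,0,0],"hand":0},{"offset":[0,0,80],"rot":[0,0,0],"hand":0},{"offset":[0,0,115],"rot":[0,0,0],"hand":0},{"offset":[0,0,135],"rot":[0,0,0],"hand":60},{"offset":[0,0,150],"rot":[0,0,0],"hand":120}])

```text
time: 3.25
ee_pos: [0.5842, 0.1281, 0.2526]
ee_rot: [0.701, 0.713, -0.001, -0.001]
contact_force: [-0.6, -0.6, 0.6]
grip_width: 0.0812
```

>>> arm_command(plan=[{"offset":[0,0,0],"rot":[0,0,0],"hand":255},{"offset":[0,0,0],"rot":[0,0,0],"hand":255},{"offset":[0,0,0],"rot":[0,0,0],"hand":255},{"offset":[0,0,0],"rot":[0,0,0],"hand":255},{"offset":[0,0,0],"rot":[0,0,0],"hand":255}])

```text
time: 3.75
ee_pos: [0.5853, 0.1287, 0.256]
ee_rot: [0.701, 0.713, 0.001, 0.001]
contact_force: [-0.2, 0.5, 0.4]
grip_width: 0.0416
```

>>> arm_command(plan=[{"offset":[0,0,0],"rot":[0,0,0],"hand":255},{"offset":[0,0,0],"rot":[0,0,0],"hand":255},{"offset":[0,0,0],"rot":[0,0,0],"hand":255},{"offset":[0,0,0],"rot":[0,0,0],"hand":255},{"offset":[0,0,0],"rot":[0,0,0],"hand":255}])

```text
time: 4.25
ee_pos: [0.5848, 0.1286, 0.2547]
ee_rot: [0.701, 0.713, -0.0, -0.0]
contact_force: [-0.2, 0.1, -0.2]
grip_width: 0.0095
```

Gripped at 9.5 mm. Lift, and carry to above the narrow slot.

>>> arm_command(plan=[{"offset":[0,0,-30],"rot":[0,0,0],"hand":255},{"offset":[0,0,-65],"rot":[0,0,0],"hand":255},{"offset":[0,0,-100],"rot":[0,0,0],"hand":255},{"offset":[0,0,-130],"rot":[0,0,0],"hand":255},{"offset":[0,0,-150],"rot":[0,0,0],"hand":255}])

```text
time: 4.75
ee_pos: [0.5851, 0.1286, 0.4077]
ee_rot: [0.701, 0.713, 0.001, 0.001]
contact_force: [0.0, -0.1, -0.8]
grip_width: 0.0095
```

>>> arm_command(plan=[{"offset":[-35,-3,0],"rot":[0,0,0],"hand":255},{"offset":[-75,-6,0],"rot":[0,0,-1],"hand":255},{"offset":[-115,-10,0],"rot":[0,0,-2],"hand":255},{"offset":[-155,-14,0],"rot":[0,0,-3],"hand":255},{"offset":[-195,-17,0],"rot":[0,0,-4],"hand":255}])

```text
time: 5.25
ee_pos: [0.5708, -0.0681, 0.4046]
ee_rot: [0.675, 0.738, -0.0, -0.0]
contact_force: [0.0, 0.4, -0.6]
grip_width: 0.0096
```

```bash
cat > go.py <<'E'
from h import *
import sys
x,y,yaw,z=map(float,sys.argv[1:5]) # target tcp, tool-x yaw deg
s=bot.get_state(); R=Ro.from_quat(s["ee_rot"]); M=R.as_matrix()
c=np.cos(np.radians(yaw)); sn=np.sin(np.radians(yaw))
G=np.array([[c,sn,0],[sn,-c,0],[0,0,-1.]])
print("t",s["time"],"pos",s["ee_pos"].round(4),"F",s["contact_force"].round(1),"w",s["grip_width"].round(4),"vel",np.abs(s["joint_vel"]).max().round(3))
print("offset mm",(1000*M.T@(np.array([x,y,z])-s["ee_pos"])).round(1),"rot deg",np.degrees(Ro.from_matrix(M.T@G).as_rotvec()).round(2))
E
python3 go.py .5592 -.2355 99.5 .405
```

```text
Traceback (most recent call last):
  File "go.py", line 7, in <module>
    print("t",s["time"],"pos",s["ee_pos"].round(4),"F",s["contact_force"].round(1),"w",s["grip_width"].round(4),"vel",np.abs(s["joint_vel"]).max().round(3))
                                                                                       ^^^^^^^^^^^^^^^^^^^^^
AttributeError: 'float' object has no attribute 'round'
```

>>> arm_command(plan=[{"offset":[-40,-6,0],"rot":[0,0,-1],"hand":255},{"offset":[-80,-12,0],"rot":[0,0,-2],"hand":255},{"offset":[-120,-19,0],"rot":[0,0,-3],"hand":255},{"offset":[-150,-24,0],"rot":[0,0,-4],"hand":255},{"offset":[-166,-26,0],"rot":[0,0,-4.5],"hand":255}])

```text
time: 5.75
ee_pos: [0.5591, -0.237, 0.4044]
ee_rot: [0.647, 0.763, -0.0, -0.0]
contact_force: [0.0, 0.8, -0.9]
grip_width: 0.0101
```

>>> arm_command(plan=[{"offset":[0,0,30],"rot":[0,0,0],"hand":255},{"offset":[0,0,50],"rot":[0,0,0],"hand":255},{"offset":[0,0,50],"rot":[0,0,0],"hand":255},{"offset":[0,0,50],"rot":[0,0,0],"hand":255},{"offset":[0,0,50],"rot":[0,0,0],"hand":255}])

```text
time: 6.25
ee_pos: [0.5603, -0.2344, 0.3564]
ee_rot: [0.646, 0.763, 0.0, 0.001]
contact_force: [0.1, -0.6, -0.9]
grip_width: 0.0097
```

```bash
sed -i 's/s\["grip_width"\].round(4)/round(s["grip_width"],4)/' go.py
python3 go.py .5592 -.2355 99.5 .275; python3 look.py yr; python3 - <<'E'
from h import *
S=camera("scene")[150:260,120:310];W=cv2.imread("pics/yr.png")[:,:,::-1]
a=cv2.resize(S,(639,370),interpolation=cv2.INTER_CUBIC)
cv2.imwrite("pics/yr2.png",np.vstack([cv2.resize(a,(400,231)),cv2.resize(W,(400,250))])[:,:,::-1]) if 0 else cv2.imwrite("pics/yr2.png",np.hstack([cv2.resize(S,(400,231),interpolation=cv2.INTER_CUBIC),cv2.resize(W[30:,100:540],(400,231*1)),])[:,:,::-1])
E
```

```text
t 6.25 pos [ 0.5603 -0.2344  0.3564] F [ 0.1 -0.6 -0.9] w 0.0097 vel 0.006
offset mm [-0.8 -1.4 81.4] rot deg [0.1  0.08 0.02]
6.25 [ 0.5603 -0.2344  0.3564] [6.460e-01 7.633e-01 2.000e-04 1.100e-03] [-0.48  0.17  1.53 -0.    1.44 -2.22]
```

View pics/yr2.png

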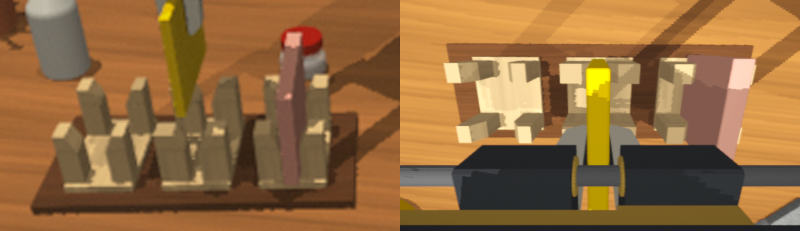

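Yellow hangs over the middle (narrow) stand, aligned with it. Descend in guarded steps.

>>> arm_command(plan=[{"offset":[-1,-1,15],"rot":[0,0,0],"hand":255},{"offset":[-1,-1,30],"rot":[0,0,0],"hand":255},{"offset":[-1,-1,40],"rot":[0,0,0],"hand":255},{"offset":[-1,-1,50],"rot":[0,0,0],"hand":255},{"offset":[-1,-1,50],"rot":[0,0,0],"hand":255}])

```text
time: 6.85
ee_pos: [0.5582, -0.2351, 0.302]
ee_rot: [0.646, 0.763, -0.0, -0.002]
contact_force: [-0.4, 0.6, -0.8]
grip_width: 0.0099
```

>>> arm_command(plan=[{"offset":[0,0,5],"rot":[0,0,0],"hand":255},{"offset":[0,0,10],"rot":[0,0,0],"hand":255},{"offset":[0,0,15],"rot":[0,0,0],"hand":255},{"offset":[0,0,15],"rot":[0,0,0],"hand":255}])

```text
time: 7.25
ee_pos: [0.5588, -0.2354, 0.2889]
ee_rot: [0.646, 0.763, -0.0, -0.0]
contact_force: [-0.1, 0.6, -1.2]
grip_width: 0.0099
```

>>> arm_command(plan=[{"offset":[0,0,6],"rot":[0,0,0],"hand":255},{"offset":[0,0,12],"rot":[0,0,0],"hand":255},{"offset":[0,0,17],"rot":[0,0,0],"hand":255},{"offset":[0,0,20],"rot":[0,0,0],"hand":255},{"offset":[0,0,20],"rot":[0,0,0],"hand":255}])

```text
time: 7.75
ee_pos: [0.5587, -0.2355, 0.2689]
ee_rot: [0.646, 0.763, -0.0, -0.001]
contact_force: [0.0, 0.5, -1.0]
grip_width: 0.0098
```

>>> arm_command(plan=[{"offset":[0,0,1],"rot":[0,0,0],"hand":255},{"offset":[0,0,2],"rot":[0,0,0],"hand":255},{"offset":[0,0,3],"rot":[0,0,0],"hand":255}])

```text
time: 8.05
ee_pos: [0.5591, -0.2355, 0.2669]
ee_rot: [0.646, 0.763, 0.0, 0.0]
contact_force: [-0.3, 0.6, -0.8]
grip_width: 0.0099
```

>>> arm_command(plan=[{"offset":[0,0,1],"rot":[0,0,0],"hand":255},{"offset":[0,0,2],"rot":[0,0,0],"hand":255}])

```text
time: 8.25
ee_pos: [0.5592, -0.2356, 0.2666]
ee_rot: [0.646, 0.763, 0.0, 0.0]
contact_force: [-8.0, 4.0, 19.3]
grip_width: 0.01
```

>>> arm_command(plan=[{"offset":[0,0,1],"rot":[0,0,0],"hand":255},{"offset":[0,0,2],"rot":[0,0,0],"hand":255}])

```text
time: 8.45
ee_pos: [0.5593, -0.2356, 0.2666]
ee_rot: [0.646, 0.763, 0.0, 0.0]
contact_force: [-16.0, 7.3, 33.8]
grip_width: 0.01
```

Contact with the floor at z≈0.0195, matching the rack estimate. Relieve, release, rise.

>>> arm_command(plan=[{"offset":[0,0,-3],"rot":[0,0,0],"hand":255},{"offset":[0,0,-3],"rot":[0,0,0],"hand":100},{"offset":[0,0,-3],"rot":[0,0,0],"hand":100},{"offset":[0,0,-3],"rot":[0,0,0],"hand":100},{"offset":[0,0,-3],"rot":[0,0,0],"hand":100}])

```text
time: 8.95
ee_pos: [0.5589, -0.2355, 0.2653]
ee_rot: [0.646, 0.763, -0.0, -0.0]
contact_force: [-0.6, -0.0, 0.9]
grip_width: 0.0377
```

>>> arm_command(plan=[{"offset":[0,0,0],"rot":[0,0,0],"hand":100},{"offset":[0,0,0],"rot":[0,0,0],"hand":100},{"offset":[0,0,0],"rot":[0,0,0],"hand":100},{"offset":[0,0,-20],"rot":[0,0,0],"hand":100},{"offset":[0,0,-50],"rot":[0,0,0],"hand":60}])

```text
time: 9.45
ee_pos: [0.5581, -0.235, 0.3137]
ee_rot: [0.646, 0.763, -0.001, -0.002]
contact_force: [0.5, -0.3, 1.1]
grip_width: 0.0609
```

>>> arm_command(plan=[{"offset":[0,0,-40],"rot":[0,0,0],"hand":0},{"offset":[0,0,-80],"rot":[0,0,0],"hand":0},{"offset":[0,0,-90],"rot":[0,0,0],"hand":0},{"offset":[0,0,-90],"rot":[0,0,0],"hand":0}])

```text
time: 9.85
ee_pos: [0.5596, -0.2358, 0.4086]
ee_rot: [0.646, 0.763, 0.001, 0.003]
contact_force: [0.5, -1.9, -1.1]
grip_width: 0.0909
```

```bash
python3 go.py .549 .3155 109.5 .405; python3 look.py y1; python3 - <<'E'
from h import *
S=camera("scene"); cv2.imwrite("pics/s1.png",S[:,:,::-1]); D=camera("side"); cv2.imwrite("pics/d1.png",D[:,:,::-1])
W=cv2.imread("pics/y1.png")
a=cv2.resize(S[140:260,120:320][:,:,::-1],(500,300),interpolation=cv2.INTER_CUBIC)
cv2.imwrite("pics/y1b.png",np.hstack([a,cv2.resize(W[:300,320-150:470],(300,300))]))
E
```

```text
t 9.85 pos [ 0.5596 -0.2358  0.4086] F [ 0.5 -1.9 -1.1] w 0.0909 vel 0.066
offset mm [545.5  80.6   2.3] rot deg [  0.22   0.2  -10.  ]
9.85 [ 0.5596 -0.2358  0.4086] [6.461e-01 7.632e-01 5.000e-04 2.500e-03] [-0.48  0.15  1.46 -0.    1.53 -2.22]
```

View pics/y1b.png

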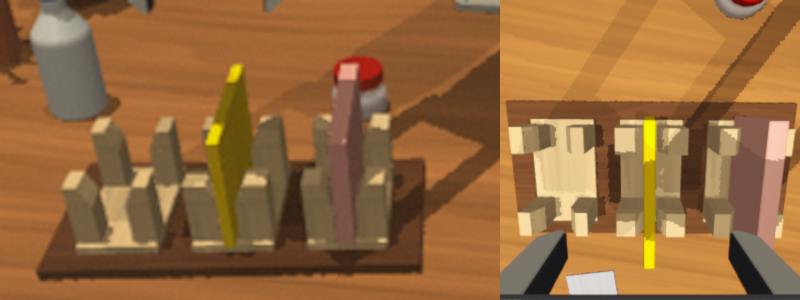

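Yellow stands in the narrow slot. A numerical check of its centring along the slot, then on to blue.

```bash
python3 - <<'E'
from h import *
c=wcam("y1")
f=.0195
a=ray(c,(170+149,117),f+.11);b=ray(c,(170+149,268),f+.11); print("yellow",a,b,(a+b)/2,np.linalg.norm(a-b))
for n,z,l in(("mid stand plate",f,[(635-500+170,121),(668-500+170,223)]),("rack base edge",f-.006,[(650-500+170,101),(650-500+170,237)])):
    p=[ray(c,u,z) for u in l]; print(n,p,(p[0]+p[1])/2)
sw=np.array([.5592,-.2355]); e=np.array([np.cos(.1655),np.sin(.1655)])
print("along",((a+b)/2)[:2]-sw@np.eye(2), (((a+b)/2)[:2]-sw)@e)
E
```

```text
yellow [ 0.49413379 -0.24713242  0.1295    ] [ 0.62399923 -0.22528093  0.1295    ] [ 0.55906651 -0.23620668  0.1295    ] 0.13169100696431482
mid stand plate [array([ 0.50474438, -0.26102957,  0.0195    ]), array([ 0.61849107, -0.2023318 ,  0.0195    ])] [ 0.56161773 -0.23168069  0.0195    ]
rack base edge [array([ 0.48069125, -0.24799536,  0.0135    ]), array([ 0.64292473, -0.22055459,  0.0135    ])] [ 0.56180799 -0.23427498  0.0135    ]
along [-0.00013349 -0.00070668] -0.0002480875806475893
```

>>> arm_command(plan=[{"offset":[45,7,0],"rot":[0,0,-1],"hand":0},{"offset":[90,14,0],"rot":[0,0,-2],"hand":0},{"offset":[135,20,0],"rot":[0,0,-4],"hand":0},{"offset":[180,27,0],"rot":[0,0,-6],"hand":0},{"offset":[225,33,0],"rot":[0,0,-10],"hand":0}])

```text
time: 10.5
ee_pos: [0.5536, -0.0064, 0.4031]
ee_rot: [0.577, 0.817, -0.001, -0.002]
contact_force: [1.0, -0.7, -0.1]
grip_width: 0.0928
```

```bash
python3 go.py .549 .3155 109.5 .405
```

```text
t 10.5 pos [ 0.5536 -0.0064  0.4031] F [ 1.  -0.7 -0.1] w 0.0928 vel 0.81
offset mm [304.8 103.5  -1.7] rot deg [-0.2  -0.1   0.07]
```

>>> arm_command(plan=[{"offset":[45,15,0],"rot":[0,0,0],"hand":0},{"offset":[90,30,0],"rot":[0,0,0],"hand":0},{"offset":[135,45,0],"rot":[0,0,0],"hand":0},{"offset":[180,60,0],"rot":[0,0,0],"hand":0},{"offset":[225,75,0],"rot":[0,0,0],"hand":0}])

```text
time: 11.0
ee_pos: [0.5492, 0.2308, 0.4031]
ee_rot: [0.577, 0.817, -0.002, -0.001]
contact_force: [1.2, -0.0, 0.3]
grip_width: 0.0929
```

>>> arm_command(plan=[{"offset":[40,14,0],"rot":[0,0,0],"hand":0},{"offset":[80,28,0],"rot":[0,0,0],"hand":0},{"offset":[80,28,0],"rot":[0,0,0],"hand":0},{"offset":[80,28,0],"rot":[0,0,0],"hand":0}])

```text
time: 11.4
ee_pos: [0.549, 0.3146, 0.4029]
ee_rot: [0.576, 0.817, -0.002, -0.001]
contact_force: [0.5, -0.6, -0.4]
grip_width: 0.0929
```

```bash
python3 go.py .549 .3155 109.5 .405; python3 look.py bw; python3 - <<'E'
from h import *
c=wcam("bw"); I=cv2.imread("pics/bw.png")[:,:,::-1].copy()
hsv=cv2.cvtColor(I,cv2.COLOR_RGB2HSV)
m=cv2.inRange(hsv,(100,90,40),(125,255,255)); n,l,st,ce=cv2.connectedComponentsWithStats(m)
for k in range(1,n):
    if st[k,4]>100: print(st[k],ce[k].round())
k=1+np.argmax(st[1:,4]); m=(l==k).astype(np.uint8)
print("fit",fit([c],[m],.024,[.549,.3155,.34,.063]))
E
```

```text
t 11.4 pos [0.549  0.3146 0.4029] F [ 0.5 -0.6 -0.4] w 0.0929 vel 0.039
offset mm [ 0.9  0.3 -2.1] rot deg [-0.24  0.04  0.12]
11.4 [0.549  0.3146 0.4029] [ 0.5763  0.8173 -0.0019 -0.0009] [ 0.44  0.22  1.39 -0.    1.53 -1.47]
[ 306  120   30  148 3964] [319. 192.]
[442 353  17  13 141] [450. 361.]
fit (array([0.55057868, 0.31581264, 0.3267055 ]), np.float64(0.058599948556617404))
```

View pics/bw.png

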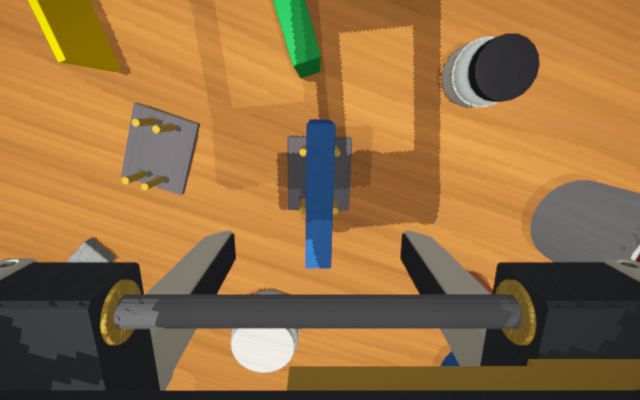

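Blue stands centred between the fingers (column 319, rows 120–267), and the neighbours are clear. Descend and grip.

>>> arm_command(plan=[{"offset":[1,1,40],"rot":[0,0,0.7],"hand":0},{"offset":[1,1,80],"rot":[0,0,0.7],"hand":0},{"offset":[1,1,115],"rot":[0,0,0.7],"hand":0},{"offset":[1,1,135],"rot":[0,0,0.7],"hand":60},{"offset":[1,1,148],"rot":[0,0,0.7],"hand":100}])

```text
time: 11.95
ee_pos: [0.5497, 0.3129, 0.2545]
ee_rot: [0.583, 0.813, -0.002, -0.001]
contact_force: [0.3, -0.7, 0.0]
grip_width: 0.0812
```

>>> arm_command(plan=[{"offset":[0,0,0],"rot":[0,0,0],"hand":255},{"offset":[0,0,0],"rot":[0,0,0],"hand":255},{"offset":[0,0,0],"rot":[0,0,0],"hand":255},{"offset":[0,0,0],"rot":[0,0,0],"hand":255},{"offset":[0,0,0],"rot":[0,0,0],"hand":255}])

```text
time: 12.45
ee_pos: [0.5507, 0.3152, 0.259]
ee_rot: [0.582, 0.813, 0.001, 0.0]
contact_force: [-1.3, 0.4, -0.0]
grip_width: 0.0417
```

>>> arm_command(plan=[{"offset":[0,0,0],"rot":[0,0,0],"hand":255},{"offset":[0,0,0],"rot":[0,0,0],"hand":255},{"offset":[0,0,0],"rot":[0,0,0],"hand":255},{"offset":[0,0,0],"rot":[0,0,0],"hand":255}])

```text
time: 12.85
ee_pos: [0.5503, 0.3151, 0.2579]
ee_rot: [0.582, 0.813, 0.0, 0.0]
contact_force: [-1.1, 0.2, 1.1]
grip_width: 0.0235
```

```bash
python3 go.py .576 -.334 99.5 .425
```

```text
t 12.85 pos [0.5503 0.3151 0.2579] F [-1.1  0.2  1.1] w 0.0235 vel 0.001
offset mm [-622.7 -184.9 -167.2] rot deg [ 0.01 -0.01  9.3 ]
```

>>> arm_command(plan=[{"offset":[0,0,-30],"rot":[0,0,0],"hand":255},{"offset":[0,0,-70],"rot":[0,0,0],"hand":255},{"offset":[0,0,-110],"rot":[0,0,0],"hand":255},{"offset":[0,0,-145],"rot":[0,0,0],"hand":255},{"offset":[0,0,-165],"rot":[0,0,0],"hand":255}])

```text
time: 13.35
ee_pos: [0.5505, 0.3151, 0.4262]
ee_rot: [0.582, 0.813, 0.002, 0.001]
contact_force: [0.3, -0.4, -2.6]
grip_width: 0.0238
```

>>> arm_command(plan=[{"offset":[-35,-10,0],"rot":[0,0,1],"hand":255},{"offset":[-75,-22,0],"rot":[0,0,2],"hand":255},{"offset":[-118,-35,0],"rot":[0,0,3],"hand":255},{"offset":[-160,-48,0],"rot":[0,0,4],"hand":255},{"offset":[-203,-60,0],"rot":[0,0,5],"hand":255}])

```text
time: 13.85
ee_pos: [0.5584, 0.102, 0.4221]
ee_rot: [0.617, 0.787, -0.0, -0.0]
contact_force: [0.8, -0.5, -2.3]
grip_width: 0.0239
```

```bash
python3 go.py .576 -.334 99.5 .42
```

```text
t 13.85 pos [0.5584 0.102  0.4221] F [ 0.8 -0.5 -2.3] w 0.0239 vel 0.789
offset mm [-427.6  -86.8    2.1] rot deg [-0.06 -0.    4.28]
```

>>> arm_command(plan=[{"offset":[-42,-9,0],"rot":[0,0,1],"hand":255},{"offset":[-85,-17,0],"rot":[0,0,2],"hand":255},{"offset":[-128,-26,0],"rot":[0,0,3],"hand":255},{"offset":[-170,-35,0],"rot":[0,0,4],"hand":255},{"offset":[-213,-43,0],"rot":[0,0,4.3],"hand":255}])

```text
time: 14.35
ee_pos: [0.5675, -0.1153, 0.4221]
ee_rot: [0.646, 0.763, -0.0, -0.001]
contact_force: [1.3, 0.4, -2.2]
grip_width: 0.0242
```

```bash
python3 go.py .576 -.334 99.5 .42
```

```text
t 14.35 pos [ 0.5675 -0.1153  0.4221] F [ 1.3  0.4 -2.2] w 0.0242 vel 0.727
offset mm [-217.2  -27.6    2. ] rot deg [-0.06 -0.03 -0.04]
```

>>> arm_command(plan=[{"offset":[-43,-5,0],"rot":[0,0,0],"hand":255},{"offset":[-85,-11,0],"rot":[0,0,0],"hand":255},{"offset":[-130,-16,0],"rot":[0,0,0],"hand":255},{"offset":[-175,-22,0],"rot":[0,0,0],"hand":255},{"offset":[-215,-27,0],"rot":[0,0,0],"hand":255}])

```text
time: 14.85
ee_pos: [0.5763, -0.3323, 0.4218]
ee_rot: [0.646, 0.763, -0.0, -0.001]
contact_force: [1.7, -0.3, -1.9]
grip_width: 0.0238
```

>>> arm_command(plan=[{"offset":[0,0,30],"rot":[0,0,0],"hand":255},{"offset":[0,0,55],"rot":[0,0,0],"hand":255},{"offset":[0,0,55],"rot":[0,0,0],"hand":255},{"offset":[0,0,55],"rot":[0,0,0],"hand":255},{"offset":[0,0,55],"rot":[0,0,0],"hand":255}])

```text
time: 15.35
ee_pos: [0.5773, -0.33, 0.3697]
ee_rot: [0.646, 0.763, 0.0, 0.001]
contact_force: [-0.8, -0.2, -1.9]
grip_width: 0.0239
```

```bash
python3 go.py .576 -.334 99.5 .2695; python3 look.py br; python3 - <<'E'
from h import *
S=camera("scene")[130:260,110:320]; W=cv2.imread("pics/br.png")
cv2.imwrite("pics/br2.png",np.hstack([cv2.resize(S[:,:,::-1],(400,248),interpolation=cv2.INTER_CUBIC),cv2.resize(W[20:268,120:520],(400,248))]))
E
```

```text
t 15.35 pos [ 0.5773 -0.33    0.3697] F [-0.8 -0.2 -1.9] w 0.0239 vel 0.011
offset mm [ -3.6  -2.1 100.2] rot deg [0.1  0.09 0.03]
15.35 [ 0.5773 -0.33    0.3697] [6.459e-01 7.634e-01 1.000e-04 1.200e-03] [-0.6   0.32  1.33 -0.    1.49 -2.33]
```

View pics/br2.png

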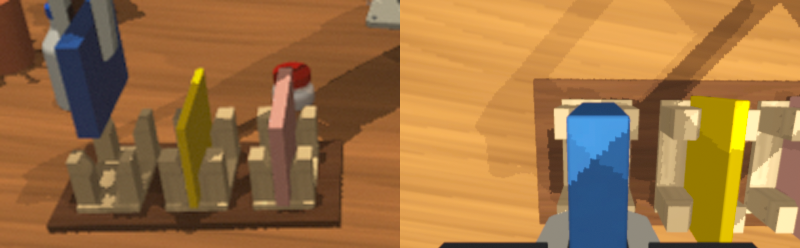

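Blue hangs over the left (wide) stand, aligned. It needs a −3.6/−2 mm correction, then a guarded descent.

>>> arm_command(plan=[{"offset":[-4,-2,10],"rot":[0,0,0],"hand":255},{"offset":[-4,-2,25],"rot":[0,0,0],"hand":255},{"offset":[-4,-2,40],"rot":[0,0,0],"hand":255},{"offset":[-4,-2,50],"rot":[0,0,0],"hand":255},{"offset":[-4,-2,50],"rot":[0,0,0],"hand":255}])

```text
time: 15.95
ee_pos: [0.5747, -0.3338, 0.314]
ee_rot: [0.646, 0.763, -0.0, -0.003]
contact_force: [-0.2, 0.3, -2.6]
grip_width: 0.0236
```

>>> arm_command(plan=[{"offset":[0,0,7],"rot":[0,0,0],"hand":255},{"offset":[0,0,14],"rot":[0,0,0],"hand":255},{"offset":[0,0,20],"rot":[0,0,0],"hand":255},{"offset":[0,0,20],"rot":[0,0,0],"hand":255}])

```text
time: 16.35
ee_pos: [0.5752, -0.3342, 0.2964]
ee_rot: [0.646, 0.763, -0.0, -0.001]
contact_force: [-1.1, -0.5, -4.3]
grip_width: 0.0237
```

>>> arm_command(plan=[{"offset":[0,0,7],"rot":[0,0,0],"hand":255},{"offset":[0,0,14],"rot":[0,0,0],"hand":255},{"offset":[0,0,20],"rot":[0,0,0],"hand":255},{"offset":[0,0,24],"rot":[0,0,0],"hand":255},{"offset":[0,0,24],"rot":[0,0,0],"hand":255}])

```text
time: 16.85
ee_pos: [0.5752, -0.3344, 0.2725]
ee_rot: [0.646, 0.763, -0.0, -0.001]
contact_force: [0.3, -0.1, -2.5]
grip_width: 0.0236
```

>>> arm_command(plan=[{"offset":[0,0,1],"rot":[0,0,0],"hand":255},{"offset":[0,0,2],"rot":[0,0,0],"hand":255},{"offset":[0,0,2],"rot":[0,0,0],"hand":255}])

```text
time: 17.15
ee_pos: [0.5756, -0.3343, 0.2719]
ee_rot: [0.646, 0.763, 0.0, 0.0]
contact_force: [-0.0, 1.5, -2.9]
grip_width: 0.024
```

>>> arm_command(plan=[{"offset":[0,0,1],"rot":[0,0,0],"hand":255},{"offset":[0,0,2],"rot":[0,0,0],"hand":255},{"offset":[0,0,2],"rot":[0,0,0],"hand":255}])

```text
time: 17.45
ee_pos: [0.5756, -0.3344, 0.2699]
ee_rot: [0.646, 0.763, 0.0, 0.0]
contact_force: [-0.2, 2.9, -0.6]
grip_width: 0.0237
```

>>> arm_command(plan=[{"offset":[0,0,1],"rot":[0,0,0],"hand":255},{"offset":[0,0,2],"rot":[0,0,0],"hand":255}])

```text
time: 17.65
ee_pos: [0.5757, -0.3344, 0.2699]
ee_rot: [0.646, 0.763, 0.0, 0.0]
contact_force: [-9.1, 7.5, 18.3]
grip_width: 0.0235
```

Floor contact at TCP 0.2699 (expected 0.2695). Release and rise.

>>> arm_command(plan=[{"offset":[0,0,-2],"rot":[0,0,0],"hand":255},{"offset":[0,0,-2],"rot":[0,0,0],"hand":80},{"offset":[0,0,-2],"rot":[0,0,0],"hand":80},{"offset":[0,0,-2],"rot":[0,0,0],"hand":80},{"offset":[0,0,-2],"rot":[0,0,0],"hand":80}])

```text
time: 18.15
ee_pos: [0.5756, -0.3345, 0.2697]
ee_rot: [0.646, 0.763, -0.0, 0.0]
contact_force: [0.2, 0.4, 0.1]
grip_width: 0.0513
```

>>> arm_command(plan=[{"offset":[0,0,0],"rot":[0,0,0],"hand":80},{"offset":[0,0,0],"rot":[0,0,0],"hand":80},{"offset":[0,0,0],"rot":[0,0,0],"hand":80},{"offset":[0,0,-20],"rot":[0,0,0],"hand":80},{"offset":[0,0,-50],"rot":[0,0,0],"hand":80}])

```text
time: 18.65
ee_pos: [0.5747, -0.3338, 0.3174]
ee_rot: [0.646, 0.763, -0.0, -0.003]
contact_force: [-0.4, -0.5, 0.3]
grip_width: 0.064
```

>>> arm_command(plan=[{"offset":[0,0,-40],"rot":[0,0,0],"hand":0},{"offset":[0,0,-80],"rot":[0,0,0],"hand":0},{"offset":[0,0,-90],"rot":[0,0,0],"hand":0},{"offset":[0,0,-90],"rot":[0,0,0],"hand":0},{"offset":[0,0,-90],"rot":[0,0,0],"hand":0}])

```text
time: 19.15
ee_pos: [0.5754, -0.3342, 0.4083]
ee_rot: [0.646, 0.763, -0.0, -0.001]
contact_force: [0.4, 1.1, -0.5]
grip_width: 0.0928
```

```bash
python3 go.py .576 -.334 99.5 .2695; python3 look.py bf; python3 - <<'E'
from h import *
S=camera("scene")[130:260,110:320]; W=cv2.imread("pics/bf.png")
cv2.imwrite("pics/bf2.png",np.hstack([cv2.resize(S[:,:,::-1],(400,280),interpolation=cv2.INTER_CUBIC),W[:280,200:600]]))
c=wcam("bf"); hsv=cv2.cvtColor(W,cv2.COLOR_BGR2HSV)
for n,h,th,p in(("blue",((100,90,40),(125,255,255)),.024,[.576,-.334,.166,.0745]),("yellow",((20,150,60),(35,255,255)),.01,[.559,-.236,.166,.0745])):
    m=cv2.inRange(hsv,*h); m[285:]=0; k,l,st,_=cv2.connectedComponentsWithStats(m); m=(l==1+np.argmax(st[1:,4])).astype(np.uint8)
    print(n,m.sum(),fit([c],[m],th,p))
E
```

```text
t 19.15 pos [ 0.5754 -0.3342  0.4083] F [ 0.4  1.1 -0.5] w 0.0928 vel 0.026
offset mm [ -0.    0.8 138.8] rot deg [-0.07 -0.06 -0.  ]
19.15 [ 0.5754 -0.3342  0.4083] [ 6.461e-01  7.632e-01 -1.000e-04 -8.000e-04] [-0.6   0.31  1.28 -0.    1.56 -2.34]
blue 4178 (array([ 0.57520458, -0.3350433 ,  0.16026673]), np.float64(0.05206356357765701))
yellow 4757 (array([ 0.55966924, -0.23520982,  0.18037115]), np.float64(0.31870803398088265))
```

View pics/bf2.png

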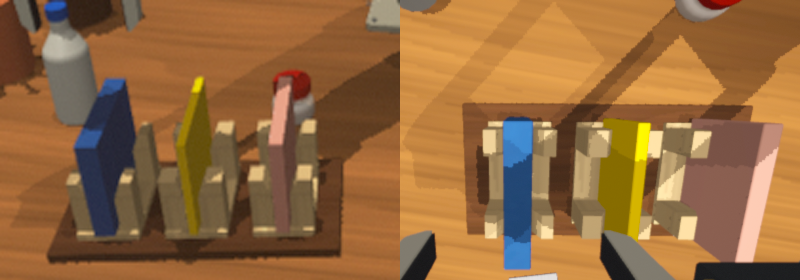

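Both boards stand upright and seated in their slots, and the gripper is well clear.

```bash
python3 -c "
from workcell import workorder; print(workorder.finish_job())"
```

```text
the job is handed in; nothing more can be done
None
```

The yellow board is in the narrow (middle) slot and the blue board in the wide (lowest-y) slot. Both are released, and I handed the job in at about 19 s of the 67 s allowed. It gave no verdict.

- **Seating:** lowering each board met the slot floor with a clear force rise. The two contacts put the floor at about 19.6 mm and 20.0 mm. The highest force reading was about 38 N, while pressing yellow onto the floor.
- **Position:** the last wrist view put blue at (0.575, -0.335) against a slot estimate of (0.576, -0.334), and its yaw at 0.160 rad against 0.166. Yellow was at (0.559, -0.236) against (0.559, -0.2355), with yaw 0.18 rad.
- **Clearance:** the gripper was open and about 90 mm above the boards' tops when I handed in.

**Weaker or differing checks:**
- The last yellow fit was poor because a finger partly hid the board. An earlier unobstructed view had put yellow's centre within 1 mm of the same place.
- The rack's outer edges put the slot's middle about 2–3 mm further along than my corner fit did, still well inside the 25 mm tolerance.
- The first picture-based floor height (13 mm) was about 6 mm lower than the floor met on contact. The silhouette fit of the pink board gave 18.5 mm, which agrees better.

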